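Break the lid stay and shut the grinding-wheel chest

ROBOT

A 6-joint arm with a two-finger parallel gripper is mounted at the origin on the work surface. World frame = base frame: x ahead of the robot, y to its left, z up, the work surface at z = 0. Lengths are in m, angles in rad, forces in N, time in s.
With the tool pointing down it reaches from about 0.375 to 0.75 m from the base axis. Payload 9 kg.
Tool frame: the origin (TCP) lies on the centre line of the jaws, within the pads' length; the fingertips stand 25 mm ahead of it and the grasp point (between the pads) lies 6 mm ahead of it; z points along the fingers, y is the direction in which the jaws open and shut (so a half turn about z gives the same grasp; the last joint's range is limited). The gripper opens to 85 mm and grips with 20 to 120 N. Pads are 22 mm wide; open, the fingers measure 114 mm over their backs; the gripper's body (76 mm by 85 mm) begins 54 mm behind the grasp point. The pads swing forward as they close: fully open they stand 13 mm farther back than shut.
Start: joints at [-1.421, 0.104, 0.097, 1.564, 0, 1.353], TCP at [0.216, -0.56, 0.256] pointing down, gripper open.
Joint ranges: [-2.99, 2.99], [-0.84, 1.86], [-1.1, 1.16], [-1.84, 2.11], [-1.51, 1.56], [-3.14, 3.14]. Speed limits (rad/s): [2.22, 2.22, 2.57, 3.14, 3.14, 3.14].

INTERFACE

Orientations are given as a unit quaternion [x, y, z, w].
In Python, from rig import robot gives the robot as it stands.
- The arm moves only by the tool servo_tool, never from a script. Its argument "moves" is a list of rows, each a list of 3 entries, a list of its own where there are three numbers: the closure in counts, from 0 (fully open) to 255 (shut), then the shift along the tool's x, y, z in cm, then the turn about the tool's z in rad. In form: [[claw, [x, y, z], twist], ...]. A call has 1 to 5 rows; each row is the pose to reach, as a shift and turn from the pose measured when the call began, along the tool's axes at that moment; what a row does not reach only later rows make up. A row lasts 1/12 s, in which the tool goes at most 41.7 mm and 7.16 degrees, less where a joint would pass 70% of its speed; a pose out of reach is approached as far as the arm can. A call with a gripper value outside its range is refused whole. The fingers move at their own pace and stop on an object; the grip force is fixed at half the most. Time passes only in rows, so rows that repeat a pose let the fingers close. It gives the time, the measured TCP pose, the force and the opening at its end, in the units of the state.
- robot.observe(): the state, without advancing time (a new reading comes with each control period).
- robot.capture(name): name is "scene" or "top"; returns (picture, depth): 384x512x3 uint8, red, green, blue; 384x512 float32, m along the optical axis (not along the pixel's ray), 0 where there is no reading.
- robot.camera_info(name): a dict with "K" (3x3 intrinsics, pixels), "rvec" (rotation vector, rad) and "tvec" (3), from world to camera coordinates, as OpenCV has them. Camera axes: x right, y down, z forward; pixel columns grow to the right and rows downward; lengths in m; the calibration is good to about 2 mm. A picture is of the moment at which its call begins. camera_info takes no time and is no camera call.
- robot.sign_off(): hands the job in, once; it reports no verdict.
The state is a dict: "clock": time; "joints": joint angles; "qd": joint speeds; "joint_torque": joint torques, N m; "ee_pos": TCP position; "tcp_rot": TCP orientation; "contact_force": force on the tool from outside, world axes, zero at the start; "moment": the same for the moment, N m; "finger_gap": finger opening in m.
Only numpy, scipy, OpenCV 4.12 (cv2) and the standard library are available. Lean on these libraries where they do the work, as an engineer would, in place of code of your own. Each camera call takes 0.05 s, during which the arm holds its last target.

TASK

Shut the lid of the wooden wheel chest so that dust stays out: push the red knuckle of its locked folding stay back towards the hinge until the stay breaks and folds, without forcing it, then take the lid by its bar and lower it gently all the way, never letting it fall. Press it down fully home against its rubber cushions, let go so that it stays shut, and do not disturb the jar, the wood offcut or the brush.

Things in the scene. Friction and masses are not known exactly. Their poses are not given: they have to be found in the camera images.
- chest: Fixed wooden chest, 180 deep (its x) by 220 wide (its y) by 100 mm high to the rim. Origin: centre of the underside. Its -x is the front (roughly facing the robot, turned), its +x the hinge side, its +y the side that carries the stay.
- hinge (a point): Middle of the lid's hinge line, on the far rim, 100 mm above the bench; the line runs along the chest's y. The lid is 12 mm thick, 180 mm from hinge to front edge and weighs about 0.5 kg. A rubber back stop behind the open lid loads the stay; it is squeezed as the stay goes over centre.
- lid (a joint): Angle by which the lid has been lowered: 0 = propped open as at the start (1.20 rad above level), 1.20 = fully shut, a hard stop. It cannot be lowered while the stay is locked. With the stay broken the stiff hinge still holds the lid while it is steep; from about half-way down it falls if not held.
- cushion (a joint): Travel (m, down) of the two sprung rubber cushions, 10 mm thick, in the front rim: 0 = standing 10 mm proud of the rim, about 0.01 = lid home. A lid let down under its own weight stops on them at about 1.155 to 1.175 rad; a few newtons more on the bar press it home, and there it stays.
- bar (a point): Centre of the lid's steel pull bar: round, 12 mm thick, 114 mm long along the chest's y, with 12 mm wide brackets centred 50 mm either side of the centre. It lies 65 mm beyond the lid's front edge (59 mm clear gap), centre line 245 mm from the hinge line. Open it is about 330 mm above the bench, shut 106 mm.
- barrel (a point): Centre of the stay's red knuckle barrel: a cylinder 20 mm thick, 34 mm long along the chest's y, just outside the chest's +y side. It starts locked, 18 mm over centre to the front. It yields only towards the hinge and down, swinging about stay_pivot: 5 to 15 N, rising and then suddenly giving way as it passes the straight line and snaps over.
- stay_pivot (a point): Lower pivot of the stay, on the chest's +y side, 80 mm above the bench. The stay is two steel bars, 14 mm wide, 81 mm between pivots each: from here up to the barrel, and from the barrel to the lid's side edge, 105 mm from the hinge line.
- knuckle (a joint): Fold of the stay: 0 = locked against its stop, 0.44 = straight, about 0.8 = just snapped over (broken); about 3.1 when the lid is shut. Pushed less than straight it springs back and locks again.
- jar: Bystander: jar, 64 mm across, 85 mm high; origin at the centre of its underside.
- offcut: Bystander: wood offcut 110 x 45 x 40 mm; origin at the centre of its underside.
- brush: Bystander: bench brush lying along its x; origin on its underside.

How it is judged:
On the way, in this order (a step that is already met when the one before it is completed fails the run):
1. the stay is broken (folded by more than 0.6 rad) while the lid still stands (value of joint knuckle above 0.6 rad and value of joint lid below 0.6 rad), for 0.1 s.
2. the lid is down on its cushions (value of joint lid above 1.15 rad), for 0.2 s.
At the end, for the whole second after the job is handed in: The lid is fully home (joint above 1.19 of 1.20 rad, under 3 mm open at the front), at rest and let go; jar, offcut and brush within 20 mm of where they were (value of joint lid above 1.19 rad and velocity of joint lid between -0.03 and 0.03 rad/s and distance of each of jar, offcut, brush from where it was at the start of the episode below 0.02 m); the robot touches nothing.
It fails at once if the lid falls or is thrown down (lowered faster than 1.5 rad/s) (velocity of joint lid above 1.5 rad/s).
It fails at once if the stay is forced (more than 60 N on it) (contact force between anything else and stay above 60 N).
It fails at once if a bystander is pushed more than 30 mm (distance of any of jar, offcut, brush from where it was at the start of the episode above 0.03 m).
It also fails if it takes over 51 s, if anything falls off the work surface, if the arm or the gripper's body presses on something with over 40 N, if the wrist force passes 120 N, or if a joint passes its speed limit or range.

## Working session

There is one attempt and no reset: what is moved stays moved. The work goes in short steps, Python scripts to look and compute and a tool call to move; the robot and the scene stay as the last step left them, time stands still between calls to the robot, and variables do not carry over. Pictures are saved under pics/ and viewed, and the job is handed in when it is done.

Besides the shell and the picture viewer there is one more tool, called after "Request:" as name(argument=value, ...) on one line, values as JSON. servo_tool: Moves the arm, as the interface text tells. Its arguments: {"type":"object","properties":{"moves":{"type":"array"}},"required":["moves"]}

```bash
ls; mkdir -p pics; python3 - <<'E'
from rig import robot
import cv2,numpy as np
s=robot.observe(); print(s)
for n in("scene","top"):
    p,d=robot.capture(n); cv2.imwrite(f"pics/{n}0.png",p[:,:,::-1]); np.save(f"{n}0.npy",d); np.save(f"{n}0rgb.npy",p)
    print(n,robot.camera_info(n))
E
```

```text
pics
{'clock': 0.0, 'joints': array([-1.42067048e+00,  1.04708346e-01,  9.64438923e-02,  1.56389951e+00,
        2.00013690e-05,  1.35310945e+00]), 'qd': array([-6.81190163e-05, -8.34111014e-04,  4.30713571e-04,  8.68434926e-04,
       -1.74105336e-03, -3.61207950e-04]), 'joint_torque': array([ 3.57227000e-04, -5.56930983e+01,  5.03647685e+01,  1.68192352e-02,
       -4.47649700e-04,  6.49015732e-06]), 'ee_pos': array([ 0.21571951, -0.55954905,  0.25550304]), 'tcp_rot': array([ 9.83136605e-01,  1.82871397e-01,  3.30903656e-05, -6.83091870e-04]), 'contact_force': array([0.00652346, 0.50347759, 0.50533105]), 'moment': array([-0.01734408,  0.03459105, -0.00447358]), 'finger_gap': 0.08557186595626827}
scene {'K': array([[406.30241841,   0.        , 260.44101656],
       [  0.        , 406.30241841, 196.78225171],
       [  0.        ,   0.        ,   1.        ]]), 'rvec': array([ 1.34068633,  2.41996545, -0.73353348]), 'tvec': array([ 0.37476188, -0.25862432,  1.50230211])}
top {'K': array([[359.24512279,   0.        , 255.07812954],
       [  0.        , 359.24512279, 188.82294887],
       [  0.        ,   0.        ,   1.        ]]), 'rvec': array([ 2.12924471, -2.17011717,  0.17429486]), 'tvec': array([-0.06160692,  0.60704435,  1.07288317])}
```

View pics/scene0.png

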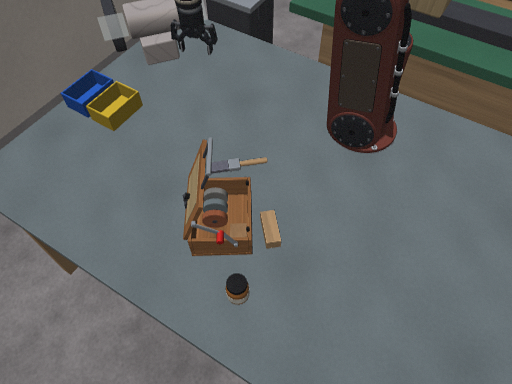

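View pics/top0.png

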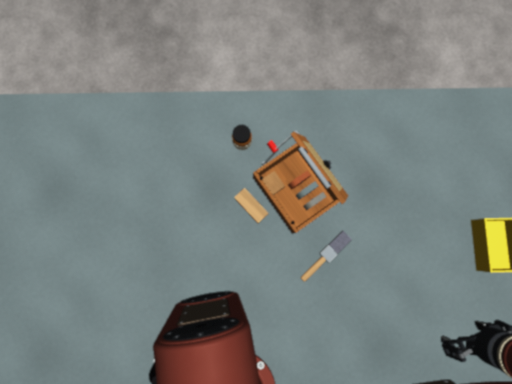

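The scene view shows the open chest with the red barrel at about (220,237), and the bar is the light strip at about (209,160). In the top view the barrel is at (272,147), the lid stands along (297,133)-(345,197), the jar is at (241,136), the offcut at (251,205) and the brush at (327,255).

```bash
cat > h.py <<'E'
import numpy as np,cv2
from scipy.spatial.transform import Rotation as R
from rig import robot
def cam(n):
    c=robot.camera_info(n);Rm=cv2.Rodrigues(np.array(c['rvec']))[0];return c['K'],Rm,np.array(c['tvec'])
def pt(n,u,v,d):
    K,Rm,t=cam(n);p=np.linalg.inv(K)@np.array([u*1.,v,1])*d;return Rm.T@(p-t)
def cloud(n,d):
    K,Rm,t=cam(n);v,u=np.mgrid[:d.shape[0],:d.shape[1]]
    p=np.stack([(u-K[0,2])/K[0,0]*d,(v-K[1,2])/K[1,1]*d,d],-1);return (p-t)@Rm
def plane(n,u,v,z):
    K,Rm,t=cam(n);r=Rm.T@np.linalg.inv(K)@np.array([u*1.,v,1]);c=-Rm.T@t;return c+r*(z-c[2])/r[2]
def proj(n,P):
    K,Rm,t=cam(n);return cv2.projectPoints(np.atleast_2d(np.array(P,float)),Rm,t,K,None)[0][:,0]
def tri(u1,u2):
    P=[];
    for n in("scene","top"):
        K,Rm,t=cam(n);P.append(K@np.c_[Rm,t])
    X=cv2.triangulatePoints(P[0],P[1],np.array(u1,float).reshape(2,1),np.array(u2,float).reshape(2,1))[:,0];return X[:3]/X[3]
def red(p):
    h=cv2.cvtColor(p,cv2.COLOR_RGB2HSV);return ((h[...,0]<6)|(h[...,0]>174))&(h[...,1]>190)&(h[...,2]>110)
E
python3 - <<'E'
from h import *
np.set_printoptions(precision=4,suppress=True)
for n in("scene","top"):
    p=np.load(n+"0rgb.npy");d=np.load(n+"0.npy");m=red(p).astype(np.uint8)
    k,l,st,ce=cv2.connectedComponentsWithStats(m)
    C=cloud(n,d)
    for i in range(1,k):
        if st[i,4]>8: print(n,st[i],ce[i],np.median(C[(l==i)&(d>0)],0))
    x0,y0,x1,y1=(170,130,290,310) if n=="scene" else (220,110,370,290)
    cv2.imwrite(f"pics/{n}0z.png",cv2.resize(p[y0:y1,x0:x1,::-1],None,fx=4 if n=='top' else 3.3,fy=4 if n=='top' else 3.3,interpolation=cv2.INTER_CUBIC)[:600])
    # high points near chest
    sel=(C[...,2]>0.2)&(d>0)&(C[...,0]>.35)&(C[...,1]>-.4)&(C[...,0]<.85)&(C[...,1]<.4)
    q=C[sel];print(n,len(q),q.min(0) if len(q) else'',q.max(0) if len(q) else'')
E
```

```text
scene [216 230   7  13  64] [219.5312 236.2344] [ 0.7152 -0.1211  0.1607]
scene 1032 [ 0.5335 -0.311   0.2004] [ 0.7433 -0.1629  0.3398]
top [268 141   8  11  44] [271.8409 145.9545] [ 0.7111 -0.122   0.1597]
top 838 [ 0.5326 -0.3118  0.2006] [ 0.7425 -0.1643  0.34  ]
```

```bash
ls pics
```

```text
scene0.png
scene0z.png
top0.png
top0z.png
```

View pics/scene0z.png

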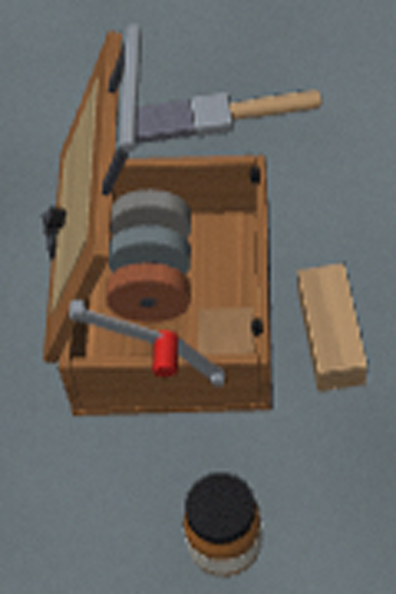

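View pics/top0z.png

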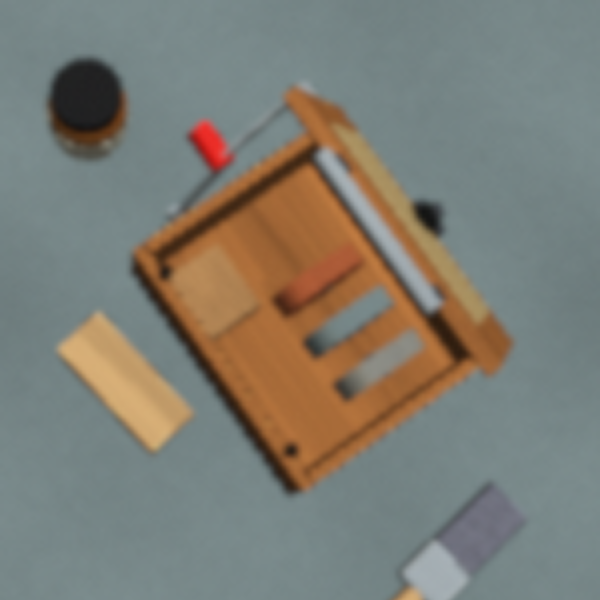

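```bash
python3 - <<'E'
from h import *
np.set_printoptions(precision=4,suppress=True)
d=np.load("top0.npy");C=cloud("top",d)
def box(m,nm):
    P=C[m];
    r=cv2.minAreaRect(P[:,:2].astype(np.float32)*1000);print(nm,m.sum(),r, np.percentile(P[:,2],[5,50,95]))
near=(C[...,0]>.4)&(C[...,0]<.85)&(C[...,1]>-.4)&(C[...,1]<.05)&(d>0)
m=near&(C[...,2]>.015)&(C[...,2]<.3)
k,l,st,ce=cv2.connectedComponentsWithStats(m.astype(np.uint8))
for i in range(1,k):
    if st[i,4]>20: box(l==i,ce[i])
# rim
box(near&(abs(C[...,2]-.1)<.006)&(C[...,0]>.45),'rim')
# both-view lid plane: z>0.13 
Q=[]
for n in("top","scene"):
    d=np.load(n+"0.npy");CC=cloud(n,d)
    nn=(d>0)&(CC[...,0]>.45)&(CC[...,0]<.85)&(CC[...,1]>-.4)&(CC[...,1]<-.1)
    b=nn&(CC[...,2]>.3);q=CC[b];
    c=q.mean(0);u,s,vt=np.linalg.svd(q-c);print(n,'bar',len(q),c,vt[0],s/np.sqrt(len(q)));t=(q-c)@vt[0];print(t.min(),t.max(),q[:,2].max(), q[:,2].min())
    print('bar z>.325',CC[nn&(CC[...,2]>.325)].mean(0))
    np.save(n+"lid.npy",CC[nn&(CC[...,2]>.13)])
E
```

```text
[241.6883 136.197 ] 401 ((771.8389282226562, -34.787235260009766), (59.06461715698242, 59.39223098754883), 50.79460144042969) [0.03   0.0839 0.0885]
[296.5063 178.2237] 2392 ((626.6694946289062, -196.57583618164062), (256.5357666015625, 192.5013885498047), 33.807533264160156) [0.0269 0.0949 0.2716]
[314.6 172.6] 25 ((661.5279541015625, -262.6943359375), (84.58512878417969, 3.4386723041534424), 33.38376235961914) [0.0168 0.0228 0.026 ]
[299.2659 179.4277] 173 ((634.9736938476562, -217.86038208007812), (19.15247917175293, 90.16678619384766), 33.161865234375) [0.0402 0.0829 0.0913]
[307.0253 189.7975] 158 ((601.1763916015625, -239.14651489257812), (18.31174087524414, 88.6529769897461), 33.07814025878906) [0.0554 0.0848 0.0922]
[251.2691 204.7805] 524 ((557.6339111328125, -60.47740936279297), (110.18538665771484, 45.411136627197266), 41.88116455078125) [0.0365 0.0404 0.0441]
[314.8846 200.3141] 156 ((569.0625, -260.82525634765625), (20.991487503051758, 88.69969177246094), 31.88588523864746) [0.0595 0.0844 0.0917]
[336.4971 244.2719] 342 ((425.7977600097656, -322.28863525390625), (40.241249084472656, 103.40449523925781), 42.521446228027344) [0.0156 0.0188 0.0229]
rim 341 ((614.2467651367188, -205.34445190429688), (224.96458435058594, 191.28065490722656), 33.65790939331055) [0.0941 0.0956 0.0985]
top bar 256 [ 0.6113 -0.2076  0.335 ] [-0.8293 -0.5587 -0.0106] [0.0332 0.0038 0.0032]
-0.05757108493935389 0.05614955494558185 0.33998726542494934 0.3026040739961476
bar z>.325 [ 0.6115 -0.2073  0.3353]
scene bar 222 [ 0.6185 -0.204   0.3312] [ 0.8379  0.5437 -0.0473] [0.0378 0.0105 0.0031]
-0.06454760009343798 0.0517751178063939 0.33978064154873416 0.30023520214183663
bar z>.325 [ 0.6151 -0.2043  0.3354]
```

Both crops agree. The front (-x) of the chest faces world +y, and the hinge side is towards world -y. The links sit at the chest end of the barrel, and the barrel sticks out to the +y side. Next I refine the local frame and check it against the given geometry.

```bash
cat >> h.py <<'E'
E
python3 - <<'E'
from h import *
np.set_printoptions(precision=4,suppress=True)
print('tri barrel',tri([219.53,236.23],[271.84,145.95]))
for n in("scene","top"):
    K,Rm,t=cam(n);print(n,'campos',-Rm.T@t)
yaw=np.arctan2(-.833,.553)
for nm,yw in(('33.6',33.6),):
    a=np.deg2rad(yw);ey=np.array([np.cos(a),np.sin(a),0]);ex=np.array([ey[1],-ey[0],0])
    L=lambda P:np.stack([P@ex,P@ey,P[...,2]],-1)
    for n in("top","scene"):
        d=np.load(n+"0.npy");C=L(cloud(n,d));p=np.load(n+"0rgb.npy")
        near=(d>0)
        m=red(p)
        print(n,'barrel local range',np.percentile(C[m],[3,50,97],axis=0))
        c0=L(np.array([.61,-.203,0]))
        D=C-c0
        # front rim: z .085-.105, local x<-0.06 
        f=near&(abs(D[...,2]-.098)<.007)&(abs(D[...,1])<.09)&(D[...,0]<-.06)&(D[...,0]>-.12)
        print(' front rim x',np.percentile(D[f][:,0],[1,5,50,95,99]),f.sum())
        f=near&(abs(D[...,2]-.098)<.007)&(abs(D[...,0])<.06)
        print(' side rims y',np.percentile(D[f][:,1],[.5,2,98,99.5]))
        f=near&(D[...,2]>.31)&(abs(D[...,0])<.05)&(abs(D[...,1])<.1)
        q=D[f];print(' bar',np.percentile(q,[2,50,98],axis=0), 'slope',np.polyfit(q[:,1],q[:,0],1))
        f=near&(D[...,2]>.13)&(D[...,2]<.27)&(abs(D[...,0]-.05)<.06)&(abs(D[...,1])<.125)
        q=D[f];print(' lid y',np.percentile(q[:,1],[.5,2,98,99.5]))
        gray=(p.max(-1).astype(int)-p.min(-1)<30)&near&(D[...,1]>.105)&(D[...,1]<.16)&(D[...,2]>.06)&(D[...,0]>-.08)&(D[...,0]<.06)
        print(' links',gray.sum(),np.percentile(D[gray],[5,50,95],axis=0))
    print('barrel local rel c0', L(np.array([.7152,-.1211,.16]))-c0)
E
```

```text
tri barrel [ 0.7127 -0.1225  0.1552]
scene campos [1.0857 0.2408 1.108 ]
top campos [ 0.4397 -0.0573  1.1518]
top barrel local range [[0.4894 0.5098 0.1547]
 [0.4944 0.5256 0.1601]
 [0.5015 0.5372 0.165 ]]
 front rim x [-0.0911 -0.0906 -0.0864 -0.082  -0.0813] 190
 side rims y [-0.1106 -0.1102  0.1121  0.1144]
 bar [[-0.0004 -0.0552  0.3307]
 [ 0.004  -0.001   0.3354]
 [ 0.0107  0.054   0.3389]] slope [-0.001   0.0045]
 lid y [-0.1074 -0.1044  0.1185  0.122 ]
 links 84 [[-0.0477  0.112   0.0854]
 [ 0.0021  0.1159  0.1604]
 [ 0.0513  0.1192  0.2053]]
scene barrel local range [[0.4899 0.5115 0.1574]
 [0.4954 0.5291 0.1607]
 [0.5035 0.5432 0.1642]]
 front rim x [-0.0926 -0.0923 -0.0878 -0.0825 -0.079 ] 158
 side rims y [-0.111  -0.1099  0.1156  0.1165]
 bar [[-0.0014 -0.0551  0.3129]
 [ 0.0043  0.0083  0.3356]
 [ 0.0139  0.0562  0.3391]] slope [0.0054 0.0045]
 lid y [-0.1081 -0.1026  0.1202  0.1215]
 links 190 [[-0.0482  0.1124  0.083 ]
 [ 0.0074  0.1179  0.1683]
 [ 0.0558  0.1207  0.2058]]
barrel local rel c0 [-0.01    0.1329  0.16  ]
```

```bash
cat >> h.py <<'E'
a_=np.deg2rad(33.6);EY=np.array([np.cos(a_),np.sin(a_),0]);EX=np.array([EY[1],-EY[0],0]);C0=np.array([.61,-.203,0])
def W(x,y,z): return C0+x*EX+y*EY+np.array([0,0,z])
def loc(P): D=np.array(P)-C0;return np.array([D@EX,D@EY,D[2]])
def go(*xyz):
    s=robot.observe();r=R.from_quat(s['tcp_rot']);M=r.as_matrix()
    sh=M.T@(W(*xyz)-s['ee_pos'])*100
    yaw=np.arctan2(M[1,0],M[0,0]);tw=-(a_-yaw)
    print('to',xyz,'shift cm',sh.round(2),'twist',round(tw,3),'now local mm',(loc(s['ee_pos'])*1000).round(1),'t',round(s['clock'],2),'F',(np.array([s['contact_force']@EX,s['contact_force']@EY,s['contact_force'][2]])).round(1),'gap',round(s['finger_gap'],4),'j',s['joints'].round(2),'tilt',M[:,2].round(3))
E
python3 - <<'E'
from h import *
s=robot.observe();p=s['ee_pos']
l=loc(p);go(l[0],l[1],.40);go(-.09,.149,.40);print(W(-.09,.149,.4),W(-.03,.149,.15))
E
```

```text
to (np.float64(0.07881758174353237), np.float64(-0.5257844305334657), 0.4) shift cm [  0.    -0.02 -14.44] twist -0.219 now local mm [  78.8 -525.8  255.6] t 0.1 F [ 0.1  0.2 -1.1] gap 0.0852 j [-1.42  0.1   0.1   1.56 -0.    1.35] tilt [-0.     0.001 -1.   ]
to (-0.09, 0.149, 0.4) shift cm [ 62.21 -31.13 -14.39] twist -0.219 now local mm [  78.8 -525.8  255.6] t 0.1 F [ 0.1  0.2 -1.1] gap 0.0852 j [-1.42  0.1   0.1   1.56 -0.    1.35] tilt [-0.     0.001 -1.   ]
[ 0.68430003 -0.04558175  0.4       ] [ 0.71750352 -0.09555702  0.15      ]
```

Request:
servo_tool(moves=[[255,[0,0,-4],-0.1],[255,[0,0,-8],-0.22],[255,[0,0,-12],-0.22],[255,[0,0,-14.4],-0.22],[255,[0,0,-14.4],-0.22]])

```text
clock: 0.52
ee_pos: [0.2158, -0.5605, 0.4055]
tcp_rot: [0.957, 0.29, -0.0, 0.003]
contact_force: [-0.1, -0.0, 0.2]
finger_gap: 0.0256
```

```bash
python3 -c "
from h import *
go(-.09,.149,.40)"
```

```text
to (-0.09, 0.149, 0.4) shift cm [ 67.54 -16.87   0.27] twist 0.001 now local mm [  79.6 -526.1  405.5] t 0.52 F [-0.1 -0.1  0.2] gap 0.0256 j [-1.42  0.2   0.48  1.84 -0.    1.13] tilt [ 0.001 -0.006 -1.   ]
```

Request:
servo_tool(moves=[[255,[3.9,-1,0.2],0],[255,[7.8,-2,0.2],0],[255,[11.7,-3,0.2],0],[255,[15.6,-4,0.2],0],[255,[19.5,-5,0.2],0]])

```text
clock: 0.93
ee_pos: [0.3511, -0.4092, 0.402]
tcp_rot: [0.957, 0.289, -0.001, 0.003]
contact_force: [0.7, -0.2, -0.3]
finger_gap: -0.0001
```

Request:
servo_tool(moves=[[255,[3.9,-1,0],0],[255,[7.8,-2,0],0],[255,[11.7,-3,0],0],[255,[15.6,-4,0],0],[255,[19.5,-5,0],0]])

```text
clock: 1.35
ee_pos: [0.4867, -0.2576, 0.4007]
tcp_rot: [0.957, 0.289, -0.001, 0.002]
contact_force: [-0.0, -1.1, -0.8]
finger_gap: 0.0003
```

```bash
python3 -c "
from h import *
go(-.09,.149,.40)"
```

```text
to (-0.09, 0.149, 0.4) shift cm [28.2  -6.71 -0.03] twist 0.001 now local mm [ -22.7 -132.9  400.7] t 1.35 F [ 0.9 -0.6 -0.8] gap 0.0003 j [-0.72  0.04  0.3   1.83 -0.    1.83] tilt [ 0.    -0.005 -1.   ]
```

Request:
servo_tool(moves=[[255,[4,-1,0],0],[255,[8,-2,0],0],[255,[12,-3,0],0],[255,[16,-4,0],0],[255,[20,-5,0],0]])

```text
clock: 1.77
ee_pos: [0.6265, -0.1032, 0.3993]
tcp_rot: [0.957, 0.289, -0.001, 0.002]
contact_force: [1.5, -1.8, 0.8]
finger_gap: 0.0002
```

Request:
servo_tool(moves=[[255,[4,-1,0],0],[255,[8,-1.8,0],0],[255,[8.3,-1.8,0],0],[255,[8.3,-1.8,0],0]])

```text
clock: 2.1
ee_pos: [0.6871, -0.0402, 0.3953]
tcp_rot: [0.957, 0.291, -0.003, 0.001]
contact_force: [-1.3, -0.4, 0.1]
finger_gap: 0.0
```

```bash
python3 -c "
from h import *
go(-.07,.149,.155)"
```

```text
to (-0.07, 0.149, 0.155) shift cm [-0.39  2.29 24.03] twist 0.004 now local mm [-92.9 154.3 395.3] t 2.1 F [-0.4 -1.3  0.1] gap 0.0 j [-0.25  0.54  0.89  1.92 -0.    2.31] tilt [-0.005 -0.004 -1.   ]
```

Request:
servo_tool(moves=[[255,[-0.4,2,4],0],[255,[-0.4,2,8],0],[255,[-0.4,2,12],0],[255,[-0.4,2,16],0],[255,[-0.4,2,20],0]])

```text
clock: 2.52
ee_pos: [0.6924, -0.061, 0.1937]
tcp_rot: [0.957, 0.29, -0.003, 0.001]
contact_force: [0.7, 0.0, 0.2]
finger_gap: 0.0003
```

```bash
python3 -c "
from h import *
go(-.065,.149,.155)"
```

```text
to (-0.065, 0.149, 0.155) shift cm [0.2  0.76 3.87] twist 0.003 now local mm [-72.7 147.2 193.7] t 2.52 F [0.4 0.6 0.2] gap 0.0003 j [-0.27  0.4   0.33  1.5  -0.01  2.28] tilt [-0.005 -0.004 -1.   ]
```

Request:
servo_tool(moves=[[255,[0.2,0.4,2],0],[255,[0.2,0.6,3.8],0],[255,[0.2,0.6,3.8],0],[255,[0.2,0.6,3.8],0]])

```text
clock: 2.85
ee_pos: [0.696, -0.0658, 0.1556]
tcp_rot: [0.957, 0.29, -0.003, 0.001]
contact_force: [-0.7, -0.3, 1.2]
finger_gap: 0.0001
```

```bash
python3 - <<'E'
from h import *
go(-.04,.149,.155)
p,d=robot.capture("scene");cv2.imwrite("pics/s1.png",cv2.resize(p[130:310,170:290,::-1],None,fx=3.3,fy=3.3,interpolation=cv2.INTER_CUBIC))
p,d=robot.capture("top");cv2.imwrite("pics/t1.png",cv2.resize(p[110:260,220:370,::-1],None,fx=4,fy=4,interpolation=cv2.INTER_CUBIC))
E
```

```text
to (-0.04, 0.149, 0.155) shift cm [0.14 2.67 0.06] twist 0.001 now local mm [-66.7 147.5 155.6] t 2.85 F [-0.1 -0.8  1.2] gap 0.0001 j [-0.28  0.42  0.28  1.44 -0.01  2.28] tilt [-0.006 -0.004 -1.   ]
```

View pics/s1.png

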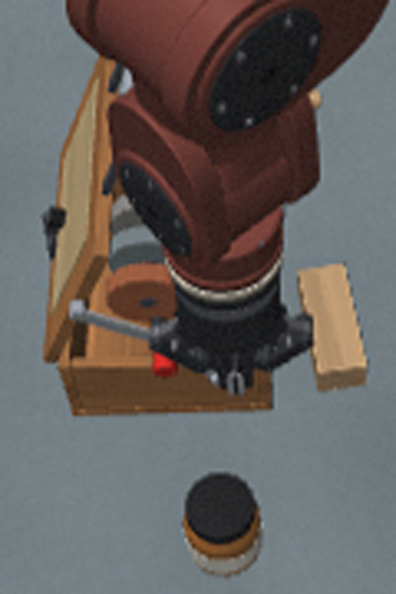

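View pics/t1.png

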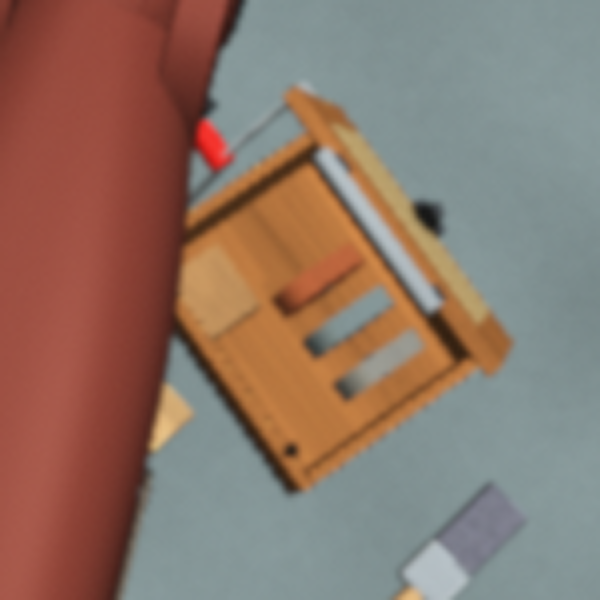

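The scene view shows the closed fingers clear in front of the barrel, with red still visible at about (165,363) in the crop and the jar clear. I'll approach now in small steps.

Request:
servo_tool(moves=[[255,[0.2,0.8,0],0],[255,[0.2,1.6,0],0],[255,[0.2,2.2,0],0],[255,[0.2,2.2,0],0]])

```text
clock: 3.28
ee_pos: [0.7124, -0.0844, 0.1593]
tcp_rot: [0.957, 0.289, -0.001, 0.003]
contact_force: [-0.8, -0.5, -0.3]
finger_gap: -0.0002
```

```bash
python3 - <<'E'
from h import *
go(-.03,.149,.155)
E
```

```text
to (-0.03, 0.149, 0.155) shift cm [-0.2   1.21  0.43] twist 0.001 now local mm [-42.1 151.  159.3] t 3.28 F [-0.1 -0.9 -0.3] gap -0.0002 j [-0.3   0.47  0.35  1.45 -0.01  2.26] tilt [-0.    -0.006 -1.   ]
```

Request:
servo_tool(moves=[[255,[-0.2,0.3,0.4],0],[255,[-0.2,0.6,0.4],0],[255,[-0.2,0.8,0.4],0],[255,[-0.2,0.8,0.4],0]])

```text
clock: 3.62
ee_pos: [0.7149, -0.0922, 0.1548]
tcp_rot: [0.957, 0.289, -0.001, 0.002]
contact_force: [0.3, -0.8, -0.0]
finger_gap: 0.0002
```

```bash
python3 - <<'E'
from h import *
go(-.02,.15,.150)
E
```

```text
to (-0.02, 0.15, 0.15) shift cm [0.13 1.42 0.48] twist 0.001 now local mm [-34.2 148.7 154.8] t 3.62 F [ 0.8 -0.2 -0. ] gap 0.0002 j [-0.31  0.49  0.36  1.45 -0.01  2.25] tilt [-0.001 -0.005 -1.   ]
```

Request:
servo_tool(moves=[[255,[0.1,0.3,0.1],0],[255,[0.1,0.6,0.2],0],[255,[0.1,0.8,0.2],0]])

```text
clock: 3.87
ee_pos: [0.7194, -0.0975, 0.152]
tcp_rot: [0.957, 0.29, -0.002, 0.001]
contact_force: [-6.7, 6.8, -2.1]
finger_gap: -0.0005
```

```bash
python3 - <<'E'
from h import *
go(-.02,.15,.150)
E
```

```text
to (-0.02, 0.15, 0.15) shift cm [0.05 0.73 0.2 ] twist 0.001 now local mm [-27.3 149.5 152. ] t 3.87 F [-9.4 -1.9 -2.1] gap -0.0005 j [-0.31  0.51  0.38  1.45 -0.    2.24] tilt [-0.004 -0.003 -1.   ]
```

Request:
servo_tool(moves=[[255,[0.1,0.3,0.1],0],[255,[0.1,0.5,0.2],0],[255,[0.1,0.7,0.3],0]])

```text
clock: 4.12
ee_pos: [0.7232, -0.102, 0.1482]
tcp_rot: [0.957, 0.29, -0.003, -0.0]
contact_force: [-5.8, 4.3, -1.4]
finger_gap: -0.0
```

```bash
python3 - <<'E'
from h import *
go(-.01,.15,.143)
E
```

```text
to (-0.01, 0.15, 0.143) shift cm [-0.02  1.15  0.52] twist 0.002 now local mm [-21.5 150.2 148.2] t 4.12 F [-6.8 -2.5 -1.4] gap -0.0 j [-0.32  0.53  0.4   1.45 -0.    2.24] tilt [-0.006 -0.002 -1.   ]
```

Request:
servo_tool(moves=[[255,[0,0.3,0.1],0],[255,[0,0.5,0.2],0],[255,[0,0.7,0.3],0]])

```text
clock: 4.37
ee_pos: [0.7274, -0.108, 0.1448]
tcp_rot: [0.957, 0.29, -0.003, 0.0]
contact_force: [0.7, 0.2, 0.1]
finger_gap: 0.0002
```

```bash
python3 - <<'E'
from h import *
go(-.005,.15,.140)
p,d=robot.capture("scene");cv2.imwrite("pics/s2.png",cv2.resize(p[130:310,170:290,::-1],None,fx=3.3,fy=3.3,interpolation=cv2.INTER_CUBIC))
E
```

```text
to (-0.005, 0.15, 0.14) shift cm [-0.03  0.92  0.48] twist 0.002 now local mm [-14.2 150.3 144.8] t 4.37 F [0.2 0.7 0.1] gap 0.0002 j [-0.32  0.54  0.42  1.45 -0.    2.23] tilt [-0.006 -0.002 -1.   ]
```

View pics/s2.png

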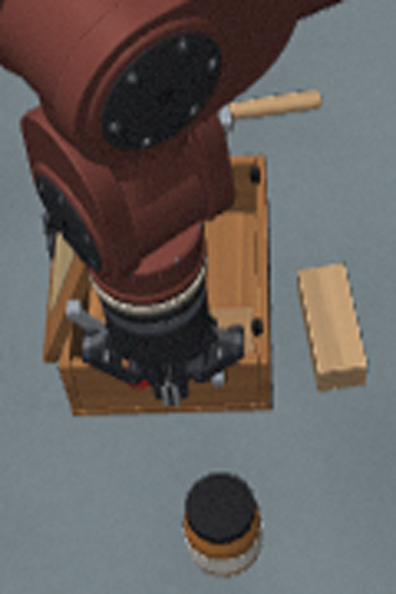

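The force has dropped to 0 and a bit of red shows lower down at about (145,383), so the stay has probably snapped over. I'll back off and check.

Request:
servo_tool(moves=[[255,[0,-1.5,0],0],[255,[0,-3,0],0],[255,[0,-5,0],0],[255,[0,-7,-2],0],[255,[0,-8,-6],0]])

```text
clock: 4.83
ee_pos: [0.6802, -0.0396, 0.1999]
tcp_rot: [0.957, 0.29, -0.007, -0.002]
contact_force: [0.2, -0.7, -0.1]
finger_gap: -0.0001
```

Request:
servo_tool(moves=[[255,[0,0,-4],0],[255,[0,0,-8],0],[255,[0,0,-12],0],[255,[0,0,-16],0],[255,[0,0,-20],0]])

```text
clock: 5.25
ee_pos: [0.6833, -0.0398, 0.3978]
tcp_rot: [0.957, 0.29, -0.005, -0.001]
contact_force: [1.3, -1.5, 1.7]
finger_gap: 0.0002
```

```bash
python3 - <<'E'
from h import *
go(.005,0,.43)
for n in ("scene","top"):
    p,d=robot.capture(n);sl=(slice(130,310),slice(170,290)) if n=="scene" else (slice(110,260),slice(220,370))
    cv2.imwrite(f"pics/{n}3.png",cv2.resize(p[sl][:,:,::-1],None,fx=3.3,fy=3.3,interpolation=cv2.INTER_CUBIC))
    C=cloud(n,d);m=red(p)&(d>0)
    if m.sum():print(n,'barrel',m.sum(),(loc(np.median(C[m],0))*1000).round(1))
    D=(C-C0);X=D@EX;Y=D@EY
    f=(d>0)&(D[...,2]>.29)&(D[...,2]<.345)&(abs(X-.01)<.05)&(abs(Y)<.06)
    if f.sum():print(n,'bar',f.sum(),np.median(X[f]),np.median(D[f][:,2]),np.percentile(Y[f],[2,98]))
E
```

```text
to (0.005, 0, 0.43) shift cm [-15.19   9.99  -3.12] twist 0.002 now local mm [-95.4 151.4 397.8] t 5.25 F [2.  0.3 1.7] gap 0.0002 j [-0.25  0.54  0.89  1.93 -0.    2.31] tilt [-0.011 -0.001 -1.   ]
scene barrel 61 [ 15.2 134.5 139.9]
scene bar 235 0.008382139272708583 0.33649609388440677 [-0.05520706  0.05723557]
top barrel 35 [ 12.9 131.4 139.2]
top bar 254 0.0073046901729736016 0.33679589158048917 [-0.05520756  0.05381634]
```

View pics/scene3.png

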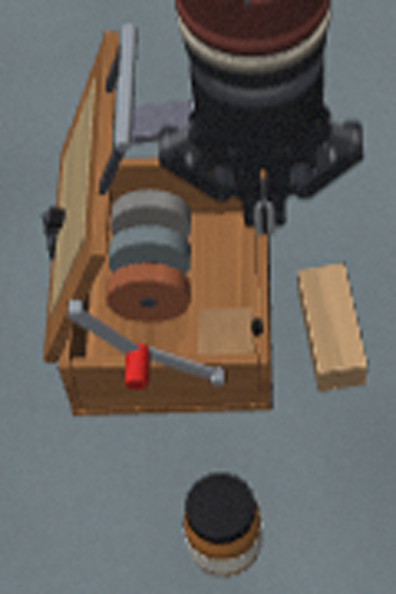

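View pics/top3.png

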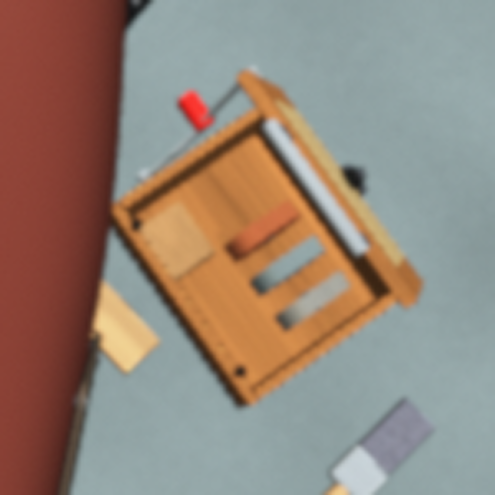

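The red barrel now sits at local (14,133,~130) mm. It moved about 33 mm towards the hinge and down, so the stay has snapped over. The lid still stands with its bar at local x of about 6 mm, z of about 331 mm. Next I go above the bar with the jaws half open.

Request:
servo_tool(moves=[[90,[-3.3,2,-1],0],[90,[-6.6,4,-2],0],[90,[-9.9,6,-3],0],[90,[-13,8,-3],0],[90,[-15.2,9.8,-3],0]])

```text
clock: 5.77
ee_pos: [0.6121, -0.2088, 0.4346]
tcp_rot: [0.957, 0.29, -0.0, 0.003]
contact_force: [0.9, -1.3, -0.8]
finger_gap: 0.0551
```

Request:
servo_tool(moves=[[90,[0,0,0],0],[90,[0,0,0],0]])

```text
clock: 5.93
ee_pos: [0.6116, -0.2107, 0.4346]
tcp_rot: [0.958, 0.288, -0.0, 0.003]
contact_force: [0.5, 1.2, -0.5]
finger_gap: 0.0553
```

```bash
python3 - <<'E'
from h import *
go(.006,0,.337)
E
```

```text
to (0.006, 0, 0.337) shift cm [ 0.31 -0.19  9.75] twist -0.002 now local mm [  7.3  -2.9 434.6] t 5.93 F [-0.7  1.1 -0.5] gap 0.0553 j [-0.53  0.42  0.81  1.95 -0.    2.03] tilt [ 0.002 -0.006 -1.   ]
```

Request:
servo_tool(moves=[[90,[0.3,-0.1,3],0],[90,[0.3,-0.2,6],0],[90,[0.3,-0.2,9],0],[90,[0.3,-0.2,9.8],0],[90,[0.3,-0.2,9.8],0]])

```text
clock: 6.35
ee_pos: [0.6127, -0.2064, 0.3339]
tcp_rot: [0.957, 0.289, -0.002, 0.002]
contact_force: [-0.8, -0.4, -0.7]
finger_gap: 0.0556
```

```bash
python3 - <<'E'
from h import *
go(.006,0,.337)
p,d=robot.capture("scene");cv2.imwrite("pics/s4.png",cv2.resize(p[130:310,170:290,::-1],None,fx=3.3,fy=3.3,interpolation=cv2.INTER_CUBIC))
E
```

```text
to (0.006, 0, 0.337) shift cm [-0.04  0.17 -0.31] twist -0.001 now local mm [  4.3   0.4 333.9] t 6.35 F [-0.1 -0.9 -0.7] gap 0.0556 j [-0.52  0.29  0.45  1.73 -0.    2.03] tilt [-0.002 -0.004 -1.   ]
```

View pics/s4.png

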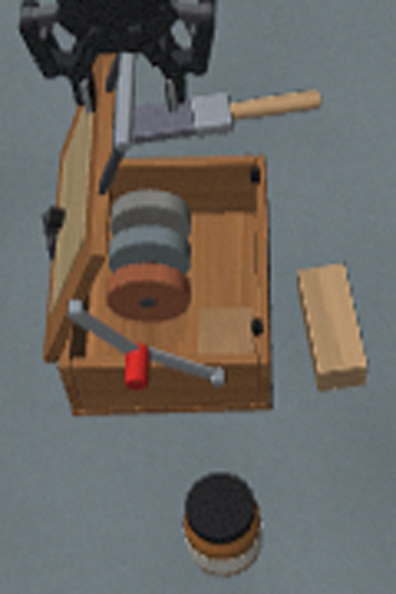

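The fingers straddle the bar at about (125,90) in the crop, so I close on it.

Request:
servo_tool(moves=[[150,[0,0.1,-0.2],0],[190,[0,0.1,-0.2],0],[255,[0,0.1,-0.2],0],[255,[0,0.1,-0.2],0],[255,[0,0.1,-0.2],0]])

```text
clock: 6.82
ee_pos: [0.6142, -0.2078, 0.3404]
tcp_rot: [0.957, 0.289, 0.001, 0.004]
contact_force: [0.0, 1.0, 5.7]
finger_gap: 0.0098
```

```bash
cat >> h.py <<'E'
E
python3 - <<'E'
from h import *
go(.006,0,.337)
E
```

```text
to (0.006, 0, 0.337) shift cm [-0.08 -0.04  0.34] twist -0.001 now local mm [  6.4   0.8 340.4] t 6.82 F [-0.8  0.6  5.7] gap 0.0098 j [-0.53  0.3   0.47  1.74 -0.    2.03] tilt [ 0.003 -0.007 -1.   ]
```

```bash
cat >> h.py <<'E'
OFF=.009
def bar(th): return np.array([.089-.245*np.cos(th)+.006*np.sin(th),.1+.245*np.sin(th)+.006*np.cos(th)])
def arc(ths):
    s=robot.observe();l=loc(s['ee_pos']);M=R.from_quat(s['tcp_rot']).as_matrix()
    v=np.array([l[0]-.089,l[2]-OFF-.1]);th=np.arctan2(v[1],-v[0])-np.arctan2(.006,.245)
    print('now lid angle est',round(th,3),'radius',np.hypot(*v).round(4),'local',(l*1000).round(1),'F xyz loc',np.round([s['contact_force']@EX,s['contact_force']@EY,s['contact_force'][2]],1),'gap',round(s['finger_gap'],4),'t',round(s['clock'],2))
    for t in ths:
        b=bar(t);print(round(t,3),(M.T@(W(b[0],.0005,b[1]+OFF)-s['ee_pos'])*100).round(2))
E
python3 - <<'E'
from h import *
arc(np.arange(1.18,.95,-.04))
E
```

```text
now lid angle est 1.203 radius 0.2457 local [  6.4   0.8 340.4] F xyz loc [-0.8  0.6  5.7] gap 0.0098 t 6.82
1.18 [-0.03 -0.52  0.26]
1.14 [-0.03 -1.43  0.62]
1.1 [-0.04 -2.32  1.02]
1.06 [-0.04 -3.2   1.45]
1.02 [-0.04 -4.06  1.92]
0.98 [-0.04 -4.9   2.42]
```

Request:
servo_tool(moves=[[255,[0,-0.5,0.25],0],[255,[0,-1.4,0.6],0],[255,[0,-2.3,1.0],0],[255,[0,-2.3,1.0],0]])

```text
clock: 7.15
ee_pos: [0.601, -0.188, 0.3311]
tcp_rot: [0.957, 0.289, 0.001, 0.004]
contact_force: [-3.1, 1.8, 4.0]
finger_gap: 0.0099
```

```bash
python3 - <<'E'
from h import *
arc(np.arange(1.06,.85,-.04))
E
```

```text
now lid angle est 1.099 radius 0.2463 local [-17.5   0.8 331.1] F xyz loc [-3.2 -1.6  4. ] gap 0.0099 t 7.15
1.06 [-0.03 -0.81  0.54]
1.02 [-0.03 -1.67  1.01]
0.98 [-0.03 -2.51  1.51]
0.94 [-0.03 -3.33  2.04]
0.9 [-0.03 -4.13  2.61]
0.86 [-0.03 -4.91  3.21]
```

Request:
servo_tool(moves=[[255,[0,-0.8,0.5],0],[255,[0,-1.7,1.0],0],[255,[0,-2.5,1.5],0],[255,[0,-3.3,2.0],0],[255,[0,-4.1,2.6],0]])

```text
clock: 7.57
ee_pos: [0.5785, -0.1542, 0.3059]
tcp_rot: [0.957, 0.289, 0.001, 0.005]
contact_force: [-3.4, 1.9, 7.4]
finger_gap: 0.0098
```

```bash
python3 - <<'E'
from h import *
arc(np.arange(.88,.65,-.04))
p,d=robot.capture("scene");cv2.imwrite("pics/s5.png",cv2.resize(p[130:310,170:290,::-1],None,fx=3.3,fy=3.3,interpolation=cv2.INTER_CUBIC))
E
```

```text
now lid angle est 0.905 radius 0.2458 local [-58.1   0.7 305.9] F xyz loc [-3.5 -1.7  7.4] gap 0.0098 t 7.57
0.88 [-0.02 -0.45  0.42]
0.84 [-0.02 -1.21  1.04]
0.8 [-0.02 -1.95  1.68]
0.76 [-0.02 -2.66  2.35]
0.72 [-0.02 -3.35  3.05]
0.68 [-0.02 -4.01  3.78]
```

View pics/s5.png

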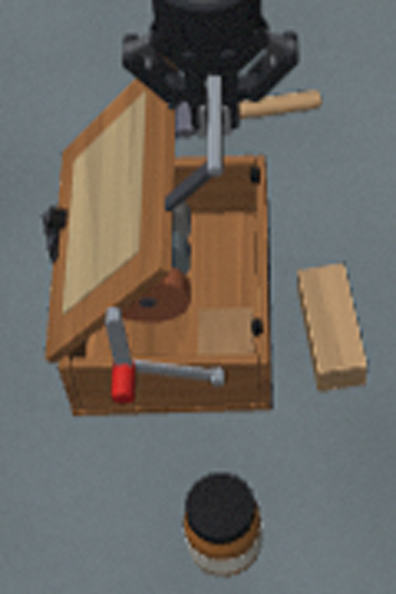

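The lid follows the gripper: the bar is held at about (215,120) in the crop and the stay is folding at about (122,383). I carry on lowering.

Request:
servo_tool(moves=[[255,[0,-0.5,0.4],0],[255,[0,-1.2,1.0],0],[255,[0,-1.9,1.7],0],[255,[0,-2.6,2.4],0],[255,[0,-3.3,3.0],0]])

```text
clock: 8.03
ee_pos: [0.5595, -0.1258, 0.2746]
tcp_rot: [0.957, 0.289, 0.001, 0.004]
contact_force: [1.8, -4.7, -4.0]
finger_gap: 0.0099
```

```bash
python3 - <<'E'
from h import *
arc(np.arange(.70,.48,-.04))
E
```

```text
now lid angle est 0.716 radius 0.2455 local [-92.2   0.6 274.6] F xyz loc [ 4.9 -1.  -4. ] gap 0.0099 t 8.03
0.7 [-0.01 -0.23  0.31]
0.66 [-0.01 -0.87  1.06]
0.62 [-0.01 -1.48  1.82]
0.58 [-0.01 -2.06  2.61]
0.54 [-0.01 -2.61  3.42]
0.5 [-0.01 -3.13  4.26]
```

Request:
servo_tool(moves=[[255,[0,-0.2,0.3],0],[255,[0,-0.9,1.05],0],[255,[0,-1.5,1.8],0],[255,[0,-2.05,2.6],0],[255,[0,-2.6,3.4],0]])

```text
clock: 8.45
ee_pos: [0.5451, -0.1043, 0.2406]
tcp_rot: [0.957, 0.289, 0.001, 0.004]
contact_force: [-3.4, 0.9, 2.6]
finger_gap: 0.0097
```

```bash
python3 - <<'E'
from h import *
arc(np.arange(.52,.28,-.04))
E
```

```text
now lid angle est 0.542 radius 0.2454 local [-118.1    0.6  240.6] F xyz loc [-2.7 -2.4  2.6] gap 0.0097 t 8.45
0.52 [-0.01 -0.25  0.47]
0.48 [-0.01 -0.75  1.31]
0.44 [-0.01 -1.22  2.18]
0.4 [-0.01 -1.64  3.06]
0.36 [-0.01 -2.04  3.95]
0.32 [-0.01 -2.4   4.87]
```

Request:
servo_tool(moves=[[255,[0,-0.25,0.45],0],[255,[0,-0.75,1.3],0],[255,[0,-1.2,2.2],0],[255,[0,-1.65,3.05],0],[255,[0,-2.05,3.95],0]])

```text
clock: 8.87
ee_pos: [0.5337, -0.0871, 0.2007]
tcp_rot: [0.957, 0.289, 0.001, 0.004]
contact_force: [-4.1, 3.2, 4.1]
finger_gap: 0.0098
```

```bash
python3 - <<'E'
from h import *
arc(np.arange(.34,.09,-.04))
E
```

```text
now lid angle est 0.358 radius 0.2455 local [-138.8    0.6  200.7] F xyz loc [-4.9 -1.6  4.1] gap 0.0098 t 8.87
0.34 [-0.01 -0.12  0.43]
0.3 [-0.   -0.46  1.35]
0.26 [-0.   -0.76  2.29]
0.22 [-0.   -1.03  3.23]
0.18 [-0.   -1.25  4.18]
0.14 [ 0.   -1.44  5.15]
0.1 [ 0.   -1.59  6.11]
```

Request:
servo_tool(moves=[[255,[0,-0.15,0.45],0],[255,[0,-0.45,1.35],0],[255,[0,-0.75,2.25],0],[255,[0,-1.0,3.1],0],[255,[0,-1.2,4.0],0]])

```text
clock: 9.28
ee_pos: [0.5265, -0.0765, 0.16]
tcp_rot: [0.957, 0.289, 0.0, 0.003]
contact_force: [-5.4, 6.3, 2.2]
finger_gap: 0.0095
```

```bash
python3 - <<'E'
from h import *
arc([.16,.13,.10,.08,.06,.04,.02,0])
E
```

```text
now lid angle est 0.184 radius 0.2459 local [-151.6    0.5  160. ] F xyz loc [-8.2 -1.   2.2] gap 0.0095 t 9.28
0.16 [ 0.   -0.04  0.6 ]
0.13 [ 0.   -0.17  1.32]
0.1 [ 0.   -0.27  2.05]
0.08 [ 0.   -0.33  2.54]
0.06 [ 0.01 -0.38  3.02]
0.04 [ 0.01 -0.42  3.51]
0.02 [ 0.01 -0.45  4.  ]
0 [ 0.01 -0.47  4.49]
```

Request:
servo_tool(moves=[[255,[0,-0.1,0.6],0],[255,[0,-0.25,1.3],0],[255,[0,-0.35,2.0],0],[255,[0,-0.4,2.5],0],[255,[0,-0.45,2.9],0]])

```text
clock: 9.7
ee_pos: [0.5238, -0.0723, 0.13]
tcp_rot: [0.957, 0.289, -0.0, 0.002]
contact_force: [-4.2, 4.8, 0.9]
finger_gap: 0.0099
```

```bash
python3 - <<'E'
from h import *
arc([.06,.04,.02,0,-.02])
p,d=robot.capture("scene");cv2.imwrite("pics/s6.png",cv2.resize(p[130:310,170:290,::-1],None,fx=3.3,fy=3.3,interpolation=cv2.INTER_CUBIC))
E
```

```text
now lid angle est 0.061 radius 0.2465 local [-156.6    0.5  130. ] F xyz loc [-6.3 -0.8  0.9] gap 0.0099 t 9.7
0.06 [0.   0.14 0.03]
0.04 [0.   0.1  0.52]
0.02 [0.   0.07 1.01]
0 [0.   0.05 1.5 ]
-0.02 [0.01 0.04 1.99]
```

View pics/s6.png

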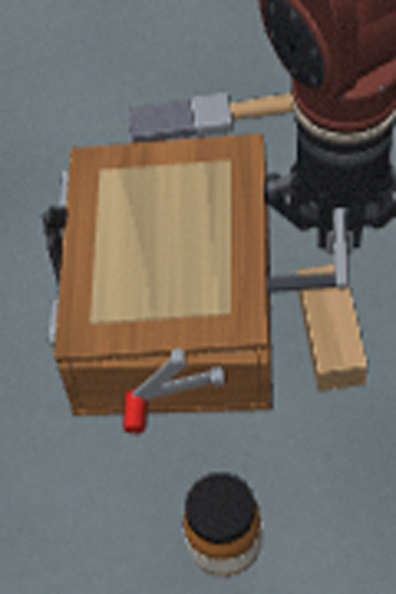

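The lid is nearly down, with the bar held at about (342,245) in the crop over the offcut. I press on slowly.

Request:
servo_tool(moves=[[255,[0,-0.05,0.3],0],[255,[0,-0.05,0.6],0],[255,[0,-0.05,0.9],0],[255,[0,-0.05,1.2],0],[255,[0,-0.05,1.2],0]])

```text
clock: 10.17
ee_pos: [0.5232, -0.0715, 0.1167]
tcp_rot: [0.957, 0.29, -0.0, 0.001]
contact_force: [-2.8, 5.6, -0.3]
finger_gap: 0.0099
```

```bash
python3 - <<'E'
from h import *
arc([.02,0,-.02,-.04])
E
```

```text
now lid angle est 0.007 radius 0.2467 local [-157.5    0.5  116.7] F xyz loc [-6.2  0.8 -0.3] gap 0.0099 t 10.17
0.02 [ 0.    0.17 -0.32]
0 [0.   0.15 0.17]
-0.02 [0.   0.15 0.66]
-0.04 [0.   0.15 1.15]
```

Request:
servo_tool(moves=[[255,[0,0,0.2],0],[255,[0,0,0.4],0],[255,[0,0,0.4],0]])

```text
clock: 10.42
ee_pos: [0.5231, -0.0714, 0.1125]
tcp_rot: [0.957, 0.29, -0.0, 0.001]
contact_force: [-2.5, 5.4, 1.4]
finger_gap: 0.0098
```

```bash
python3 - <<'E'
from h import *
arc([0,-.02])
E
```

```text
now lid angle est -0.01 radius 0.2467 local [-157.7    0.5  112.5] F xyz loc [-5.9  0.9  1.4] gap 0.0098 t 10.42
0 [-0.    0.17 -0.25]
-0.02 [-0.    0.16  0.24]
```

```bash
cat >> h.py <<'E'
def lidcheck(tag):
    for n in("scene","top"):
        p,d=robot.capture(n);C=cloud(n,d);D=C-C0;X=D@EX;Y=D@EY;Z=D[...,2]
        f=(d>0)&(X>-.085)&(X<.08)&(abs(Y)<.1)&(Z>.08)&(Z<.18)
        if f.sum()>50:
            # robust plane fit z = a x + b y + c
            A=np.c_[X[f],Y[f],np.ones(f.sum())];z=Z[f];w=np.ones(len(z),bool)
            for _ in range(4):
                c=np.linalg.lstsq(A[w],z[w],rcond=None)[0];w=abs(A@c-z)<.004
            print(n,'lid slope dz/dx',c[0].round(4),'z at front',(c[2]-.091*c[0]).round(4),'z at hinge',(c[2]+.089*c[0]).round(4),w.sum(),len(z))
        b=(d>0)&(X<-.13)&(X>-.18)&(abs(Y)>.03)&(abs(Y)<.055)&(Z>.085)&(Z<.14)
        if b.sum():print(n,'bar top z',np.percentile(Z[b],[10,50,90]).round(4),'x',np.median(X[b]).round(4),b.sum())
        sl=(slice(130,310),slice(170,290)) if n=="scene" else (slice(110,260),slice(220,370))
        cv2.imwrite(f"pics/{n}{tag}.png",cv2.resize(p[sl][:,:,::-1],None,fx=3.3,fy=3.3,interpolation=cv2.INTER_CUBIC))
E
python3 -c "
from h import *
lidcheck('7')"
```

```text
scene lid slope dz/dx -0.0113 z at front 0.1156 z at hinge 0.1135 3096 3279
scene bar top z [0.11   0.1128 0.1154] x -0.153 60
top lid slope dz/dx -0.012 z at front 0.1156 z at hinge 0.1135 2710 2841
```

Request:
servo_tool(moves=[[255,[0,0,0.2],0],[255,[0,0,0.4],0],[255,[0,0,0.4],0]])

```text
clock: 10.77
ee_pos: [0.523, -0.0712, 0.109]
tcp_rot: [0.957, 0.29, -0.0, 0.001]
contact_force: [-5.4, 3.9, 6.8]
finger_gap: 0.0095
```

```bash
python3 -c "
from h import *
arc([0])
lidcheck('8')"
```

```text
now lid angle est -0.025 radius 0.2469 local [-157.9    0.5  109. ] F xyz loc [-6.2 -2.4  6.8] gap 0.0095 t 10.77
0 [-0.    0.19 -0.6 ]
scene lid slope dz/dx -0.0003 z at front 0.1138 z at hinge 0.1137 3117 3288
scene bar top z [0.1055 0.11   0.1127] x -0.1488 68
top lid slope dz/dx -0.0041 z at front 0.1139 z at hinge 0.1132 2704 2862
```

Request:
servo_tool(moves=[[255,[0,0,0.15],0],[255,[0,0,0.3],0],[255,[0,0,0.3],0],[255,[0,0,0.3],0]])

```text
clock: 11.2
ee_pos: [0.5232, -0.0711, 0.1086]
tcp_rot: [0.957, 0.29, 0.0, 0.001]
contact_force: [-13.6, 7.1, 24.2]
finger_gap: 0.0099
```

```bash
python3 -c "
from h import *
arc([0])
lidcheck('9')"
```

```text
now lid angle est -0.026 radius 0.2469 local [-157.9    0.6  108.6] F xyz loc [-13.4  -7.4  24.2] gap 0.0099 t 11.2
0 [-0.02  0.19 -0.64]
scene lid slope dz/dx -0.0007 z at front 0.1136 z at hinge 0.1135 3113 3281
scene bar top z [0.1074 0.1104 0.113 ] x -0.1504 63
top lid slope dz/dx -0.0012 z at front 0.1136 z at hinge 0.1133 2716 2873
```

The lid has hit its hard stop: Fz is 24 N, its slope is about 0 and the TCP no longer moves down. I relieve the pressure and open the jaws a limited amount.

Request:
servo_tool(moves=[[255,[0,0,0.1],0],[120,[0,0,0.1],0],[120,[0,0,0.1],0],[120,[0,0,0.1],0],[120,[0,0,0.1],0]])

```text
clock: 11.72
ee_pos: [0.5234, -0.0715, 0.1075]
tcp_rot: [0.957, 0.29, 0.0, 0.001]
contact_force: [0.7, -0.8, -0.3]
finger_gap: 0.0452
```

```bash
python3 -c "
from h import *
arc([0])
lidcheck('10')"
```

```text
now lid angle est -0.031 radius 0.2465 local [-157.5    0.6  107.5] F xyz loc [ 1.   0.2 -0.3] gap 0.0452 t 11.72
0 [-0.01  0.15 -0.75]
scene lid slope dz/dx -0.0004 z at front 0.1137 z at hinge 0.1136 3113 3291
scene bar top z [0.1052 0.1106 0.1143] x -0.1503 71
top lid slope dz/dx -0.0033 z at front 0.1138 z at hinge 0.1132 2724 2868
```

View pics/scene10.png

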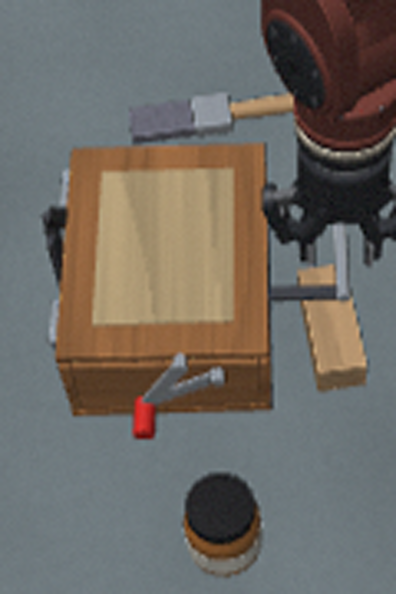

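The lid is flat, the jaws are open around the bar and there is no force. I retreat straight up.

Request:
servo_tool(moves=[[120,[0,0,-1],0],[120,[0,0,-3],0],[120,[0,0,-6],0],[120,[0,0,-9],0],[120,[0,0,-13],0]])

```text
clock: 12.23
ee_pos: [0.5221, -0.0706, 0.2377]
tcp_rot: [0.957, 0.29, -0.001, 0.001]
contact_force: [0.6, -0.8, 0.6]
finger_gap: 0.0456
```

Request:
servo_tool(moves=[[120,[0,-1,-4],0],[120,[0,-2,-8],0],[120,[0,-3,-12],0],[120,[0,-3,-12],0],[120,[0,-3,-12],0]])

```text
clock: 12.65
ee_pos: [0.5064, -0.0455, 0.3613]
tcp_rot: [0.957, 0.29, 0.001, 0.002]
contact_force: [0.2, 0.2, -0.6]
finger_gap: 0.0453
```

```bash
python3 - <<'E'
from h import *
np.set_printoptions(precision=4,suppress=True)
arc([0]);lidcheck('11')
for n in("scene","top"):
    p,d=robot.capture(n);D0=cloud(n,np.load(n+"0.npy"));D=cloud(n,d)
    for nm,c,zr in(("jar",(.772,-.035),(.03,.12)),("offcut",(.5576,-.0605),(.02,.06)),("brush",(.426,-.322),(.012,.05))):
        o=[]
        for Q in(D0,D):
            m=(np.hypot(Q[...,0]-c[0],Q[...,1]-c[1])<.075)&(Q[...,2]>zr[0])&(Q[...,2]<zr[1]);o+=[Q[m].mean(0)[:2] if m.sum() else None,m.sum()]
        print(n,nm,o)
print(robot.observe()['qd'].round(3))
E
```

```text
now lid angle est 0.713 radius 0.3751 local [-188.5    0.9  361.3] F xyz loc [-0.   0.3 -0.6] gap 0.0453 t 12.65
0 [-0.08  3.13 24.65]
scene lid slope dz/dx -0.001 z at front 0.1137 z at hinge 0.1136 3108 3286
scene bar top z [0.1055 0.1102 0.1132] x -0.1508 124
top lid slope dz/dx -0.0065 z at front 0.1144 z at hinge 0.1132 2224 2345
scene jar [array([ 0.7816, -0.0268]), np.int64(546), array([ 0.7816, -0.0268]), np.int64(539)]
scene offcut [array([ 0.5627, -0.0581]), np.int64(552), array([ 0.568 , -0.0519]), np.int64(445)]
scene brush [array([ 0.4207, -0.3131]), np.int64(322), array([ 0.4228, -0.3163]), np.int64(337)]
top jar [array([ 0.7683, -0.0344]), np.int64(381), array([ 0.7894, -0.04  ]), np.int64(95)]
top offcut [array([ 0.5593, -0.0643]), np.int64(566), None, np.int64(0)]
top brush [array([ 0.4208, -0.317 ]), np.int64(476), array([ 0.4211, -0.3171]), np.int64(476)]
[-0.002  0.001 -0.004  0.002 -0.001 -0.002]
```

View pics/scene11.png

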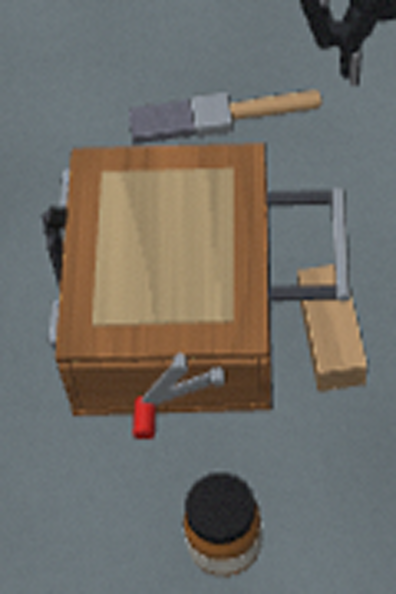

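The scene view shows the lid flat, the bar free at about (340,245) and the bystanders in place. The top view's slope of 0.0065 is partly occluded, so I move the arm aside for a clean check.

Request:
servo_tool(moves=[[120,[-4,0,-1],0],[120,[-8,0,-2],0],[120,[-12,0,-2],0],[120,[-16,0,-2],0],[120,[-20,0,-2],0]])

```text
clock: 13.27
ee_pos: [0.3373, -0.1566, 0.3759]
tcp_rot: [0.957, 0.29, -0.002, -0.001]
contact_force: [-0.3, -2.0, 0.5]
finger_gap: 0.045
```

Request:
servo_tool(moves=[[120,[-0.5,0,0],0],[120,[-0.5,0,0],0],[120,[-0.5,0,0],0]])

```text
clock: 13.52
ee_pos: [0.3332, -0.1594, 0.3752]
tcp_rot: [0.957, 0.289, -0.002, -0.001]
contact_force: [0.1, 0.2, -0.0]
finger_gap: 0.0454
```

```bash
python3 - <<'E'
from h import *
np.set_printoptions(precision=4,suppress=True)
lidcheck('12');lidcheck('13')
p,d=robot.capture("top");cv2.imwrite("pics/top14.png",p[:,:,::-1])
D0=cloud("top",np.load("top0.npy"));D=cloud("top",d)
for nm,c,zr in(("jar",(.772,-.035),(.03,.12)),("offcut",(.5576,-.0605),(.02,.06))):
    for Q in(D0,D):
        m=(np.hypot(Q[...,0]-c[0],Q[...,1]-c[1])<.075)&(Q[...,2]>zr[0])&(Q[...,2]<zr[1]);print(nm,Q[m].mean(0)[:2],m.sum())
s=robot.observe();print(s['ee_pos'],s['contact_force'],s['qd'].round(3),s['clock'])
E
```

```text
scene lid slope dz/dx -0.0007 z at front 0.1137 z at hinge 0.1136 3115 3288
scene bar top z [0.1059 0.1104 0.1132] x -0.1507 122
top lid slope dz/dx 0.0005 z at front 0.1135 z at hinge 0.1135 3551 3764
top bar top z [0.1078 0.1105 0.1134] x -0.1517 124
scene lid slope dz/dx 0.0006 z at front 0.1136 z at hinge 0.1137 3107 3282
scene bar top z [0.1059 0.1103 0.1135] x -0.1503 124
top lid slope dz/dx 0.0006 z at front 0.1134 z at hinge 0.1135 3566 3773
top bar top z [0.1078 0.1107 0.1141] x -0.1519 123
jar [ 0.7683 -0.0344] 381
jar [ 0.7682 -0.0345] 384
offcut [ 0.5593 -0.0643] 566
offcut [ 0.5614 -0.064 ] 425
[ 0.3339 -0.1587  0.3756] [ 0.2962 -0.072  -0.6649] [-0.006 -0.004 -0.    -0.     0.001 -0.004] 13.7667
```

View pics/top14.png

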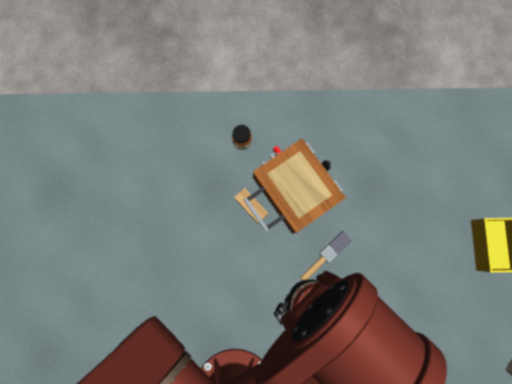

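The clean top view shows the shut lid at (298,185), with the jar at (241,136), the offcut at (251,205) and the brush at (327,255) where they started. Both views now give a lid slope of about 0 (0.0006 rad), and the arm is clear.

```bash
python3 -c "
from rig import robot
print(robot.sign_off())"
```

```text
the job is handed in; nothing more can be done
None
```

The chest lid is shut and pressed home, and the job was handed in at about 13.8 s on the clock; no verdict was reported.

- **Stay:** I pushed the red knuckle back with the closed fingers. The highest reading was about 10 N, against the 60 N limit, and it dropped to 0 as the stay snapped. The knuckle ended about 33 mm towards the hinge and down, with the lid still standing.
- **Lid:** I took it by the bar and lowered it along its arc at about 0.5 rad/s, far below the 1.5 rad/s limit. I then pressed it onto its hard stop with about 24 N, let go and moved the arm away.
- **Last checks:** Both cameras showed the lid slope within about 0.001 rad of level and the lid front and hinge heights equal. The gripper was clear of everything and read no contact force.
- **Bystanders:** The jar and brush measured within about 1 mm of their start in the unobstructed top view. The offcut measured about 2 mm off, most likely because the bar now hides part of it; in the pictures it had not moved.
- **Checks that disagreed:** The top camera gave a slope of 0.0065 rad while the arm covered part of the view. This fell to 0.0006 rad once the arm was out of the way. While gripping the 12 mm bar, the finger gap read just under 10 mm, but the grip held throughout.

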